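Pin a medicine chest's lid hinge and hold the lid at the stay's red clip

TASK

We are rehanging the lid of the white medicine chest. Push the blue-handled hinge pin fully home into the empty right-hand hinge at the back of the chest and let go of it; only then raise the lid until the brass stay screw on its side has slid up the curved stay to stand between the jaws of the red clip, and finish while still holding the lid steady there so that a colleague can tighten the screw (with the screw loose, the lid drops if you let go). Leave the red clip and the stock standing around as they are.

Things in the scene. Friction and masses are not known exactly. Their poses are not given: they have to be found in the camera images.
- chest: White steel medicine chest, fixed to the bench, 200 (x) x 260 (y) x 95 mm; origin at the centre of its underside; own x points from the front (lock side) to the back (hinge side), y to its left end, z up. The hinge axis runs along its y, 112 mm behind the origin and 98 mm above the bench. At its left end a curved slotted steel stay rises to 220 mm above the bench, 138 mm left of the chest's middle.
- pin_hole (a point): Mouth of the empty right-hand hinge: centre of the outer end face of its barrel, on the hinge axis, flush with the chest's right end (20 mm outside diameter, bore 10.5 mm). Axes as the chest's: the pin goes in along +y. Three barrel pieces in line, 38 mm of bore in all, open at both ends; the middle piece belongs to the lid.
- lid_hinge (a point): Midpoint of the lid's hinge axis (axes as the chest's).
- lid_handle (a point): Middle of the round black handle bar on the lid (11 mm thick, 100 mm long, along the chest's y, its centre 42 mm above the lid's top). From the hinge axis it lies 182 mm towards the front and 45 mm up with the lid shut. Axes turn with the lid.
- lid_screw (a point): Brass wing screw (the stay screw) on the lid's left edge, 120 mm in front of the hinge axis with the lid shut, so it travels on a 120 mm arc in the stay's slot; the point is its outer end. Its axes turn with the lid.
- lid (a joint): Lid angle, rad: 0 shut, grows as the front edge rises (turn about the chest's +y), 1.45 at most. The lid is about 0.55 kg of steel; let go, it falls shut.
- red_clip (a point): Red U-shaped clip straddling the curved stay, open downwards: 47 mm across the stay, 18 mm wide along the chest's y, jaws 16 mm long along the stay's arc. The point is the middle between its jaws, on the 120 mm arc that the stay screw travels (the slot's centre); the screw is to stand there, 12 mm outward (chest's +y) of this point counted to its outer end. Axes turn about the hinge axis like the lid's.
- clip (a joint): Angle of the red clip about the hinge axis, rad, counted as the lid's: the lid is at the clip when joint lid equals it.
- pin_grip (a point): Hinge pin, centre of its square blue grip, 44 mm long, 16 x 16 mm. It starts lying flat on the bench to the right of the chest. Own x runs from the grip towards the rod's tip.
- pin_tip (a point): Tip of the hinge pin's steel rod: 8 mm thick, 56 mm long, last 6 mm tapered; 78 mm from the grip's centre. When home, the grip's end face meets the hinge barrel and the tip is 56 mm past pin_hole.
- red_box: Red stock box of cartons, 100 x 170 x 85 mm, loose; origin under its centre. Leave alone.
- tub_a: White tablet tub with white cap, 52 mm across, 85 mm high, loose; origin under its centre. Leave alone.
- tub_b: White tablet tub with blue cap, 52 mm across, 85 mm high, loose; origin under its centre. Leave alone.
Things that resemble listed ones, but are neither listed nor needed, are in the scene too. Of the things that look like the part that bears pin_grip, take the one that is nearest to the robot's base at the start.

How it is judged (in metres and radians):
On the way:
1. the hinge pin is fully home in the right-hand hinge and let go of, the lid still shut (y of pin_tip in the frame of pin_hole above 0.05 m and x of pin_tip in the frame of pin_hole between -0.006 and 0.006 m and z of pin_tip in the frame of pin_hole between -0.006 and 0.006 m and angle between the x axis of pin_tip and the y axis of pin_hole, either way round below 0.15 rad and contact force between the fingers and pin below 0.1 N and value of joint lid below 0.1 rad), for 0.2 s.
At the end, for the whole second after the job is handed in: The lid stands within 0.07 rad (4 degrees, about the half length of its jaws) of the red clip, still (under 0.1 rad/s), held by the gripper's fingers (over 0.5 N) and touching none of the stock; the hinge pin is in the right-hand hinge, within 8 mm of fully home, and not touched by the fingers (angle between the x axis of lid_screw and the x axis of red_clip, either way round below 0.07 rad and velocity of joint lid between -0.1 and 0.1 rad/s and contact force between the fingers and lid above 0.5 N and contact force between lid and red_box below 0.1 N and contact force between lid and tub_a below 0.1 N and contact force between lid and tub_b below 0.1 N and y of pin_tip in the frame of pin_hole above 0.048 m and x of pin_tip in the frame of pin_hole between -0.006 and 0.006 m and z of pin_tip in the frame of pin_hole between -0.006 and 0.006 m and angle between the x axis of pin_tip and the y axis of pin_hole, either way round below 0.15 rad and contact force between the fingers and pin below 0.1 N); the arm keeps its last pose, push and grip.
It fails at once if the lid is raised (over 0.2 rad) while the hinge pin is not in (value of joint lid above 0.2 rad and y of pin_tip in the frame of pin_hole below 0.04 m).
It fails at once if the red clip is shifted by more than 8 mm (distance of red_clip from where it was at the start of the episode above 0.008 m).
It fails at once if stock standing around is moved by more than 30 mm (distance of any of red_box, tub_a, tub_b from where it was at the start of the episode above 0.03 m).
It also fails if it takes over 59 s, if anything falls off the work surface, if the arm or the gripper's body presses on something with over 40 N, if the wrist force passes 120 N, or if a joint passes its speed limit or range.

ROBOT

A 6-joint arm with a two-finger parallel gripper is mounted at the origin on the work surface. World frame = base frame: x ahead of the robot, y to its left, z up, the work surface at z = 0. Lengths are in mm, angles in rad, forces in N, time in s.
With the tool pointing down it reaches from about 300 to 775 mm from the base axis. Payload 14.6 kg.
Tool frame: the origin (TCP) lies at the very end of the fingers, on their centre line; the grasp point (between the pads) lies 19 mm behind it (grip_point_offset is the distance from the TCP to the grasp point, in mm); z points along the fingers, y is the line along which they close (so a half turn about z gives the same grasp; the last joint's range is limited). The gripper opens to 94 mm and grips with 3 to 60 N. Pads are 16 mm wide; open, the fingers measure 119 mm over their backs; the gripper's body (75 mm by 177 mm) begins 78 mm behind the grasp point.
Start: joints at [1.073, 0.3, 1.521, -0, 1.321, -0.067], TCP at [229.675, 499.739, 205.446] pointing down, gripper open.
Joint ranges: [-3.03, 3.03], [-0.79, 2.21], [0.23, 2.52], [-1.04, 4.18], [0, 3.07], [-2.55, 2.55]. Speed limits (rad/s): [2.22, 2.22, 2.57, 3.14, 3.14, 3.14].

INTERFACE

Orientations are given as [roll, pitch, yaw] about the fixed x, y, z axes, in that order (R = Rz(yaw) Ry(pitch) Rx(roll)).
In Python, from cell import read_state, camera, camera_info, sign_off, grip_point_offset gives the robot as it stands.
- The arm moves only by the shell command python3 -m handwheel 'ROWS' [FORCE]. ROWS is text: rows parted by semicolons, each of 5 numbers parted by spaces: the shift along the world's x, y, z in units of 40 mm (1.0 is 40 mm), then the turn about the world's z in units of 5 degrees (1.0 is 5 degrees), then the closure, from 0 (fully open) to 1 (shut). In form: dx dy dz yaw gripper; .... A call has 1 to 12 rows; each row shifts and turns the commanded pose from where the row before left it; what a row does not reach is not made up. A row lasts 1/12 s, in which the tool goes at most 41.7 mm and 7.16 degrees, less where a joint would pass 70% of its speed; a pose out of reach is approached as far as the arm can. A call is refused whole if a number of a shift passes 1 or a number of a turn 1, either way. A call with a gripper value outside its range is refused whole. The fingers move at their own pace and stop on an object; FORCE is the grip in N (left out, the last holds). Time passes only in rows, so rows that do not move let the fingers close. It gives the time, the measured TCP pose, the force, the opening and the grip force at its end, in the units of the state.
- read_state(): the state, without advancing time (a new reading comes with each control period).
- camera(name): name is "scene" or "top" or "wrist"; returns (picture, depth): 480x640x3 uint8, red, green, blue; 480x640 float32, mm along the optical axis (not along the pixel's ray), 0 where there is no reading.
- camera_info(name): a dict with "intrinsics" (3x3 intrinsics, pixels), "k1" (the pictures are not rectified: a ray, as slopes to the right and down, at radius r is drawn at 1 + k1 r^2 times it, then the intrinsics apply), "world_from_camera" (4x4, takes a point from camera to world coordinates). Camera axes: x right, y down, z forward; pixel columns grow to the right and rows downward; lengths in mm; the calibration is good to about 2 mm. A picture is of the moment at which its call begins: read the wrist's pose just before it. camera_info takes no time and is no camera call; for the wrist camera it gives the pose at the moment of the call.
- sign_off(): hands the job in; it is judged then, once.
The state is a dict: "clock": time; "joints": joint angles; "qd": joint speeds; "effort": joint torques, N m; "eef_pos": TCP position; "eef_rot": TCP orientation; "wrist_force": force on the tool from outside, world axes, zero at the start; "moment": the same for the moment, N m; "finger_gap": finger opening in mm; "finger_force": force on a finger pad.
Only numpy, scipy, OpenCV 4.12 (cv2) and the standard library are available. Lean on these libraries where they do the work, as an engineer would, in place of code of your own. Each camera call takes 0.05 s, during which the arm holds its last target. There are 200 camera calls.

## Working session

There is one attempt and no reset: what is moved stays moved. The work goes in short steps, Python scripts to look and compute and a shell command to move; the robot and the scene stay as the last step left them, time stands still between calls to the robot, and variables do not carry over. Pictures are saved under pics/ and viewed, at most 13 in all, crops included, and the job is handed in when it is done.

```bash
mkdir -p pics; cat > h.py <<'E'
import numpy as np, cv2
from cell import *
def snap(n,f):
    i=camera_info(n); p,d=camera(n); np.savez(f'pics/{f}.npz',p=p,d=d,K=i['intrinsics'],k=i['k1'],T=i['world_from_camera'])
    cv2.imwrite(f'pics/{f}.png',p[:,:,::-1]); return p,d
def load(f):
    return np.load(f'pics/{f}.npz')
def ray(z,u,v):
    K=z['K'];a=np.array([(u-K[0,2])/K[0,0],(v-K[1,2])/K[1,1]]);s=a.copy()
    for _ in range(20): s=a/(1+float(z['k'])*(s@s))
    return np.array([s[0],s[1],1.])
def pt(z,u,v,w=1):
    d=z['d'][v-w:v+w+1,u-w:u+w+1];d=d[d>0];D=np.median(d)
    return (z['T']@np.r_[ray(z,u,v)*D,1])[:3]
def plane(z,u,v,h):
    r=z['T'][:3,:3]@ray(z,u,v);o=z['T'][:3,3];return o+r*(h-o[2])/r[2]
def proj(z,P):
    q=np.linalg.inv(z['T'])@np.r_[P,1];s=q[:2]/q[2];s=s*(1+float(z['k'])*(s@s));K=z['K'];return K[0,0]*s[0]+K[0,2],K[1,1]*s[1]+K[1,2]
E
python3 - <<'E'
from h import *
snap('top','t0');snap('scene','s0')
a=cv2.imread('pics/t0.png')
print(read_state()); print(load('t0')['T'],load('s0')['T'])
E
```

```text
{'clock': 0.1, 'joints': array([ 1.07340462e+00,  3.00384919e-01,  1.52151241e+00,  2.33128800e-05,
        1.32068036e+00, -6.65958754e-02]), 'qd': array([-2.64294596e-06, -3.29060749e-03, -7.75599649e-04, -2.48620268e-04,
        9.27570649e-04, -2.42568329e-04]), 'effort': array([-1.08309981e-03, -5.32653451e+01, -3.53278756e+01,  7.08542042e-02,
        2.35173589e-02, -2.73490951e-05]), 'eef_pos': array([229.56312875, 499.55071736, 204.96264745]), 'eef_rot': array([-3.14061130e+00, -8.80827021e-05,  2.71079100e+00]), 'wrist_force': array([ 0.41987433,  0.03079258, -0.69376214]), 'moment': array([0.00649844, 0.00721595, 0.01356722]), 'finger_force': 0.0, 'finger_gap': 93.82766626607462}
[[-5.77381309e-03 -9.87544247e-01  1.57235567e-01  3.31965560e+02]
 [-9.99982269e-01  5.93121637e-03  5.31863729e-04 -4.49616490e+01]
 [-1.45783713e-03 -1.57229708e-01 -9.87560982e-01  1.42229804e+03]
 [ 0.00000000e+00  0.00000000e+00  0.00000000e+00  1.00000000e+00]] [[ 7.73764795e-01  5.18754023e-01 -3.63568846e-01  1.04419967e+03]
 [ 6.33437949e-01 -6.27567013e-01  4.52676495e-01 -6.94325340e+02]
 [ 6.66393811e-03 -5.80563439e-01 -8.14187746e-01  1.32861750e+03]
 [ 0.00000000e+00  0.00000000e+00  0.00000000e+00  1.00000000e+00]]
```

View pics/t0.png

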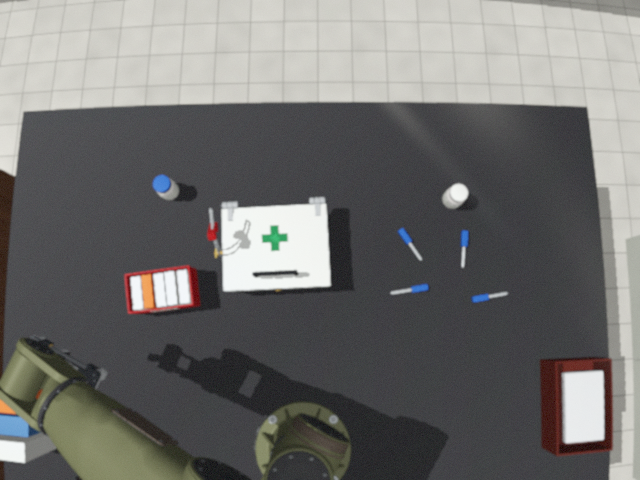

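View pics/s0.png

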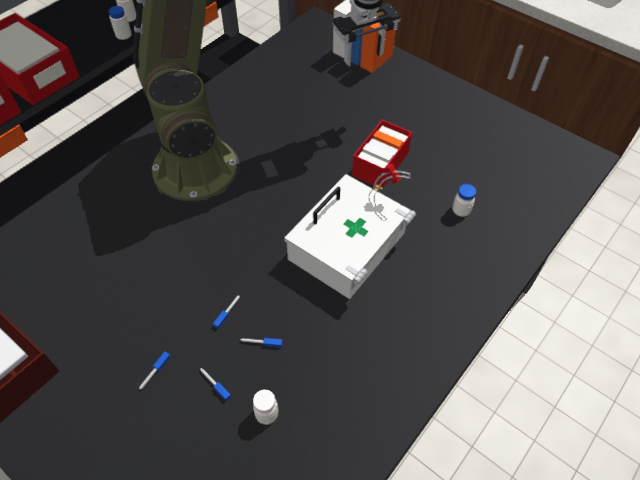

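The top view shows four blue pins; the nearest to the base is the one with its grip at about (419,288) and its tip at (391,292), pointing to +y. The chest corners are at about (222,207), (327,204), (330,286) and (224,291). The clip is at (212,232), and the empty hinge is at (318,202).

```bash
python3 - <<'E'
from h import *
z=load('t0');s=load('s0')
p=z['p'];
a=cv2.resize(p[185:305,190:350],None,fx=5,fy=5,interpolation=cv2.INTER_CUBIC)[:,:,::-1]
b=s['p'][155:305,280:440]; b=cv2.resize(b,None,fx=5,fy=4*5//5+1,interpolation=cv2.INTER_CUBIC)[:,:,::-1]
cv2.imwrite('pics/t0c.png',a[:600])
b=cv2.resize(s['p'][160:300,275:435],None,fx=4.2,fy=4.2,interpolation=cv2.INTER_CUBIC)[:,:,::-1]
cv2.imwrite('pics/s0c.png',b)
hsv=cv2.cvtColor(p,cv2.COLOR_RGB2HSV)
m=cv2.inRange(hsv,(105,150,80),(130,255,255))
n,l,st,c=cv2.connectedComponentsWithStats(m)
for i in range(1,n):
    if st[i,4]>15:
        P=plane(z,*c[i],16 if c[i][0]>300 else 85);print(c[i],st[i],P,np.hypot(*P[:2]))
for u,v in [(391,292),(395,291),(402,290)]: print('tip',plane(z,u,v,8))
for u,v in [(223,207),(327,205),(330,286),(224,291),(275,225)]: print('lid',pt(z,u,v),plane(z,u,v,98))
E
```

```text
[161.21238938 182.99115044] [153 175  17  17 226] [689.7094438  369.73126909  85.        ] 782.5601115612026
[404.30081301 235.35772358] [398 228  14  16 123] [ 557.73246774 -272.17876379   16.        ] 620.6019537773509
[464.31666667 237.58333333] [461 230   8  17 120] [ 550.68701099 -435.92542619   16.        ] 702.3440476520801
[419.85217391 287.88695652] [411 284  18   9 115] [ 416.64979184 -309.7177534    16.        ] 519.155213608552
[479.69298246 297.85087719] [471 294  18   9 114] [ 387.81833645 -470.95211089   16.        ] 610.0811034965329
[ 31.17241379 431.        ] [ 29 427   8   8  29] [ 36.5627695 709.0336526  85.       ] 709.9757436943471
tip [ 407.07418251 -233.62578499    8.        ]
tip [ 409.61311576 -244.36316341    8.        ]
tip [ 412.06408862 -263.14336719    8.        ]
lid [618.97650023 199.49791979 105.59068349] [620.631089   200.90720424  98.        ]
lid [645.20599718 -65.79932444   0.83259323] [623.793756   -64.37491916  98.        ]
lid [424.81093813 -72.03002605   0.74097008] [418.45871238 -70.17808205  98.        ]
lid [407.66993729 196.28984314  84.31289625] [406.8955089 193.8219277  98.       ]
lid [572.46186714  67.08254635 101.04250511] [573.01566708  67.34055475  98.        ]
```

View pics/t0c.png

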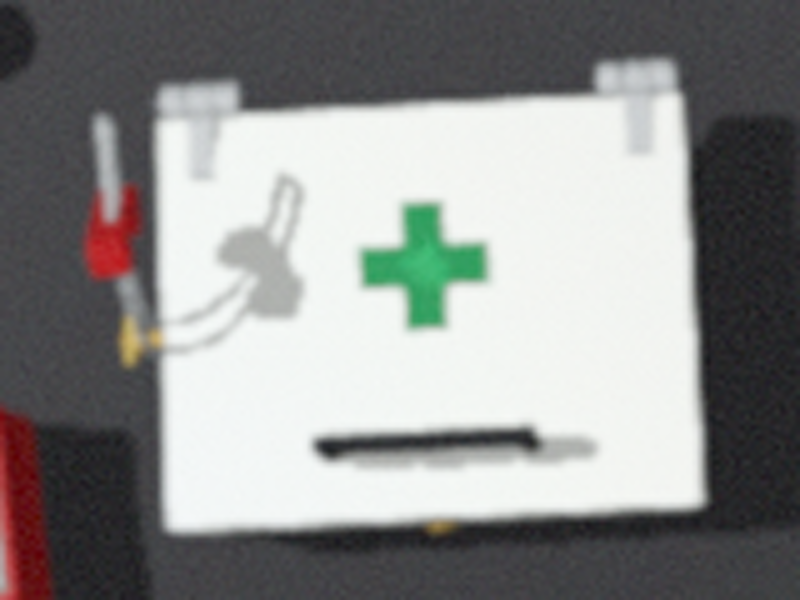

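View pics/s0c.png

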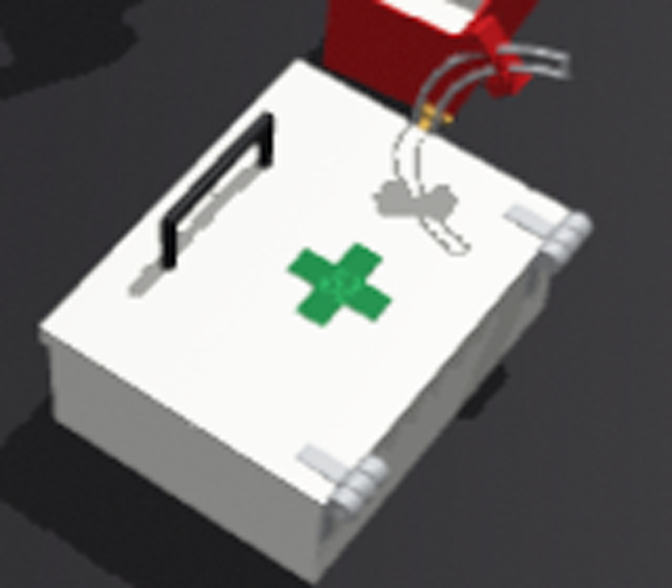

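The crop shows the right hinge barrel at crop (637,75), the handle at (428,440), the brass screw at (128,342) and the clip at (112,235). I'll move above the nearest pin.

```bash
R="x"; python3 -m handwheel '0.19 -0.8 0 -0.47 0;0.19 -0.8 0 -0.47 0;0.19 -0.8 0 -0.47 0;0.19 -0.8 0 -0.47 0;0.19 -0.8 0 -0.47 0;0.19 -0.8 0 -0.47 0;0.19 -0.8 0 -0.47 0;0.19 -0.8 0 -0.47 0;0.19 -0.8 0 -0.47 0;0.19 -0.8 0 -0.47 0;0.19 -0.8 0 -0.47 0;0.19 -0.8 0 -0.47 0' 20
python3 -m handwheel '0.19 -0.8 0 -0.47 0;0.19 -0.8 0 -0.47 0;0.19 -0.8 0 -0.47 0;0.19 -0.8 0 -0.47 0;0.19 -0.8 0 -0.47 0;0.19 -0.8 0 -0.47 0;0.19 -0.8 0 -0.47 0;0.19 -0.8 0 -0.47 0;0.19 -0.8 0 -0.47 0;0.19 -0.8 0 -0.47 0;0.19 -0.8 0 -0.47 0;0.19 -0.8 0 -0.47 0'
python3 -m handwheel '0 -0.8 0 -0.4 0;0 0 0 0 0;0 0 0 0 0'
```

```text
clock: 1.1
eef_pos: [320.7, 114.2, 205.4]
eef_rot: [3.141, 0.0, 2.217]
wrist_force: [1.1, 0.6, 0.3]
finger_gap: 94.2
finger_force: 0.0
clock: 2.1
eef_pos: [412.0, -269.9, 205.1]
eef_rot: [-3.141, -0.0, 1.724]
wrist_force: [1.3, 0.4, 0.4]
finger_gap: 94.0
finger_force: 0.0
clock: 2.35
eef_pos: [411.6, -301.1, 204.6]
eef_rot: [-3.141, -0.001, 1.69]
wrist_force: [0.2, 0.6, -0.5]
finger_gap: 93.9
finger_force: 0.0
```

```bash
python3 - <<'E'
from h import *
print(read_state()['eef_pos'],read_state()['eef_rot']);snap('wrist','w1'); z=load('w1');print(z['T'].round(3))
p=z['p'];m=cv2.inRange(cv2.cvtColor(p,cv2.COLOR_RGB2HSV),(105,150,60),(130,255,255))
n,l,st,c=cv2.connectedComponentsWithStats(m)
for i in range(1,n):
    if st[i,4]>60:
        print(c[i],st[i],plane(z,*c[i],16),pt(z,*c[i].astype(int)));q=np.argwhere(l==i)[:,::-1].astype(np.float32);print(cv2.minAreaRect(q))
E
```

```text
[ 411.60898621 -301.05496134  204.63390381] [-3.14055110e+00 -1.19133079e-03  1.68965135e+00]
[[ 9.93000e-01  1.14000e-01  2.60000e-02  4.03977e+02]
 [ 1.17000e-01 -9.65000e-01 -2.35000e-01 -2.32611e+02]
 [-2.00000e-03  2.36000e-01 -9.72000e-01  3.83563e+02]
 [ 0.00000e+00  0.00000e+00  0.00000e+00  1.00000e+00]]
[451.03846154 201.52307692] [433 192  39  22 130] [ 548.71717298 -268.76663386   16.        ] [ 551.51159753 -268.95003907    8.50081556]
((451.6915283203125, 200.97557067871094), (5.8307318687438965, 41.37284469604492), 59.534454345703125)
[416.90243902 333.71544715] [403 330  28   9 123] [ 541.09965478 -425.72288697   16.        ] [ 543.70655694 -430.34069989    5.68150682]
((416.5525817871094, 333.72430419921875), (28.020036697387695, 4.864914894104004), 10.784297943115234)
```

View pics/w1.png

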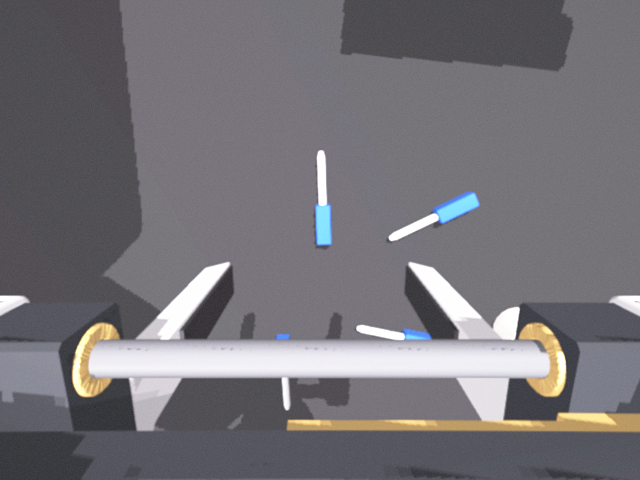

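The wrist view shows the target pin with its grip centred at (323,225) and its tip at (321,152). It stands almost along the tool axis and reads top edge (316,205)–(329,205).

```bash
python3 - <<'E'
from h import *
z=load('w1')
p=z['p'];m=cv2.inRange(cv2.cvtColor(p,cv2.COLOR_RGB2HSV),(100,120,60),(130,255,255))
n,l,st,c=cv2.connectedComponentsWithStats(m)
for i in range(1,n):
    if st[i,4]>300:print(c[i],st[i])
for h in(14,16):print(plane(z,323,225,h))
print(plane(z,323,205,8),plane(z,321,152,5),pt(z,323,225),pt(z,321,180,0))
E
```

```text
[454.37770898 205.91021672] [433 192  47  32 323]
[ 416.97452136 -310.3337151    14.        ]
[ 416.90418113 -309.91309573   16.        ]
[ 414.52634572 -289.50511476    8.        ] [ 405.75120328 -234.08480049    5.        ] [ 416.93199493 -310.07941623   15.20916387] [ 409.12912351 -262.70063649   11.54912564]
```

```bash
python3 -m handwheel '0.13 -0.22 -0.5 0.18 0;0 0 -0.8 0 0;0 0 -0.8 0 0;0 0 -0.8 0 0;0 0 -0.8 0 0;0 0 -0.8 0 0;0 0 -0.5 0 0;0 0 0 0 0;0 0 0 0 0' 40
python3 -m handwheel '0 0 0 0 1;0 0 0 0 1;0 0 0 0 1;0 0 0 0 1;0 0 0 0 1;0 0 0 0 1;0 0 0 0 1;0 0 0 0 1;0 0 0 0 1;0 0 0 0 1' 40
```

```text
clock: 3.15
eef_pos: [417.3, -308.1, 5.7]
eef_rot: [-3.141, -0.001, 1.709]
wrist_force: [-0.7, -0.4, 0.8]
finger_gap: 93.9
finger_force: 0.0
clock: 3.98
eef_pos: [417.3, -309.1, 5.4]
eef_rot: [-3.142, -0.0, 1.707]
wrist_force: [-0.3, 0.1, -0.6]
finger_gap: 30.9
finger_force: 0.0
```

```bash
python3 -m handwheel '0 0 -0.06 0 0.7;0 0 0 0 1;0 0 0 0 1;0 0 0 0 1;0 0 0 0 1;0 0 0 0 1;0 0 0 0 1;0 0 0 0 1' 40
python3 -m handwheel '0 0 0.5 0 1;0 0 0.8 0 1;0 0 0.8 0 1;0 0 0.8 0 1;0 0 0.8 0 1;0 0 0.5 0 1;0 0 0 0 1;0 0 0 0 1'
python3 - <<'E'
from h import *
snap('wrist','w2');z=load('w2');print(z['T'].round(3)); print(read_state()['eef_pos'],read_state()['eef_rot'])
cv2.imwrite('pics/w2c.png',cv2.resize(z['p'][100:340,160:480],None,fx=2.4,fy=2.4,interpolation=cv2.INTER_CUBIC)[:,:,::-1])
E
```

```text
clock: 4.65
eef_pos: [417.3, -309.1, 3.1]
eef_rot: [3.142, 0.0, 1.707]
wrist_force: [-0.8, 0.3, -0.9]
finger_gap: 15.5
finger_force: 40.0
clock: 5.32
eef_pos: [417.4, -309.2, 171.4]
eef_rot: [3.141, 0.001, 1.707]
wrist_force: [-0.5, 0.3, -1.0]
finger_gap: 15.6
finger_force: 40.0
[[ 9.91000e-01  1.30000e-01  3.20000e-02  4.08159e+02]
 [ 1.34000e-01 -9.62000e-01 -2.36000e-01 -2.40523e+02]
 [-0.00000e+00  2.39000e-01 -9.71000e-01  3.50170e+02]
 [ 0.00000e+00  0.00000e+00  0.00000e+00  1.00000e+00]]
[ 416.97639982 -308.81848717  170.13836785] [-3.14098199e+00 -6.51541210e-04  1.70723951e+00]
```

View pics/w2c.png

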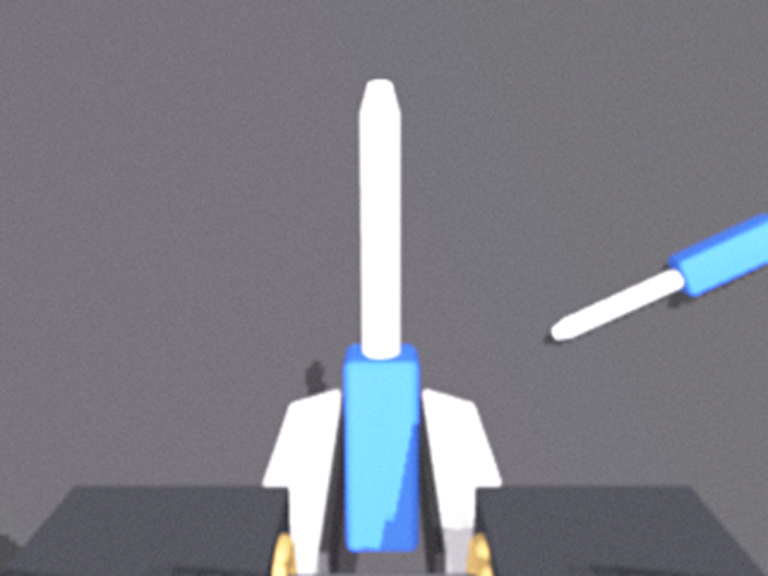

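The pin is held straight, with its tip at crop (380,82), which is full (318.3,134.2). Next I compute the tip and the hinge estimate.

```bash
python3 - <<'E'
from h import *
z=load('w2');t=load('t0');s=load('s0')
tz=170.1+4.9
print('tip',plane(z,318.3,134.2,tz),'base',plane(z,160+380/2.4,100+350/2.4,tz+3),'depths',[pt(z,318,v,1)[2] for v in (145,170,200,235)])
print(pt(t,317,200),plane(t,317.4,199.5,103),plane(t,325.2,199.5,98),plane(t,229.6,204.3,103),plane(t,221.5,204.5,98))
# scene crop: scale 4.2 offset 275,160 ; right barrel ends
print('scene right end',plane(s,275+343/4.2,160+502/4.2,98),'inner',plane(s,275+378/4.2,160+468/4.2,102), 'left outer',plane(s,275+582/4.2,160+226/4.2,98))
E
```

```text
tip [ 406.97283963 -233.42666199  175.        ] base [ 414.3790351  -288.14752407  178.        ] depths [np.float64(179.61754548937822), np.float64(180.5560799123266), np.float64(179.86102740210197), np.float64(179.74995618232745)]
[634.64972069 -39.09897679 108.02843974] [637.10053681 -40.09657631 103.        ] [638.13751438 -59.9163422   98.        ] [626.40377629 183.20000008 103.        ] [627.1999146  204.95343708  98.        ]
scene right end [634.36159707 -52.5618432   98.        ] inner [637.3007614  -23.61096624 102.        ] left outer [626.78291418 200.34548102  98.        ]
```

```bash
python3 -m handwheel '0.57 0.32 -0.19 -0.1 1;0.57 0.32 -0.19 -0.1 1;0.57 0.32 -0.19 -0.1 1;0.57 0.32 -0.19 -0.1 1;0.57 0.32 -0.19 -0.1 1;0.57 0.32 -0.19 -0.1 1;0.57 0.32 -0.19 -0.1 1;0.57 0.32 -0.19 -0.1 1;0.57 0.32 -0.19 -0.1 1;0.57 0.32 -0.19 -0.1 1;0 0 0 0 1;0 0 0 0 1'
python3 - <<'E'
from h import *
snap('wrist','w3');z=load('w3');print(z['T'].round(3)); print(read_state()['eef_pos'],read_state()['eef_rot'])
cv2.imwrite('pics/w3c.png',cv2.resize(z['p'][0:240,160:480],None,fx=2.5,fy=2.5,interpolation=cv2.INTER_CUBIC)[:,:,::-1])
E
```

```text
clock: 6.37
eef_pos: [644.7, -180.0, 91.9]
eef_rot: [-3.138, -0.002, 1.622]
wrist_force: [0.3, 0.0, -0.7]
finger_gap: 15.4
finger_force: 40.0
[[ 9.99000e-01  4.90000e-02  7.00000e-03  6.42236e+02]
 [ 4.90000e-02 -9.71000e-01 -2.36000e-01 -1.11223e+02]
 [-5.00000e-03  2.36000e-01 -9.72000e-01  2.70892e+02]
 [ 0.00000e+00  0.00000e+00  0.00000e+00  1.00000e+00]]
[ 644.37454606 -180.83009205   92.96275212] [-3.13857944e+00 -9.95977291e-04  1.62058583e+00]
```

View pics/w3c.png

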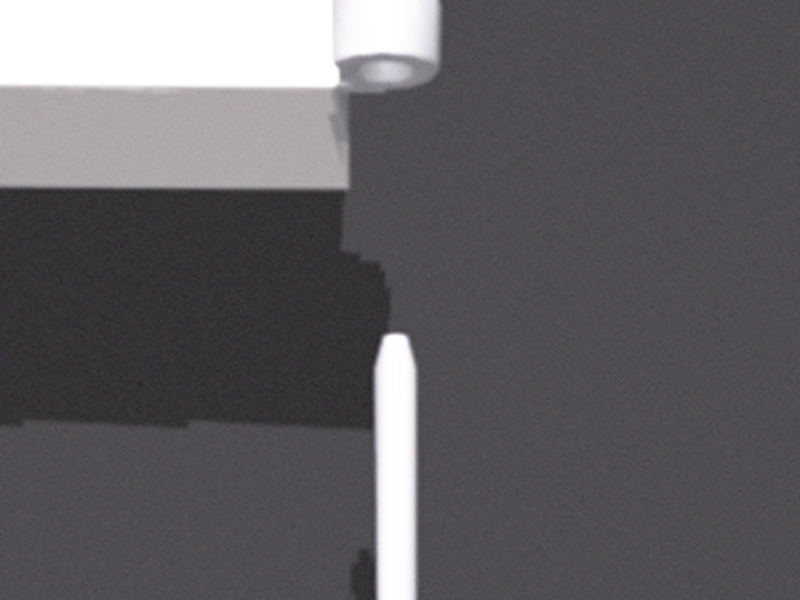

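The hole mouth is at crop (386,71), which is full (314.4,28.4). The pin tip is at crop (396,336), which is full (318.4,134.4).

```bash
python3 - <<'E'
from h import *
z=load('w3')
print('hole',plane(z,314.4,28.4,98),'tip',plane(z,318.4,134.4,98),'axis',plane(z,160+396/2.5,240-20,98))
print('barrel top z by column')
for v in (5,10,16): print([round(pt(z,u,v,0)[2],1) for u in range(296,336,3)])
print('rod',[round(float(np.median([pt(z,u,v,0)[2] for u in (318,319)])),1) for v in range(140,230,10)])
print('lid',pt(z,220,10),pt(z,260,10))
E
```

```text
hole [636.85056226 -58.63726746  98.        ] tip [ 640.82954454 -103.83084694   98.        ] axis [ 642.84835441 -145.42139119   98.        ]
barrel top z by column
[np.float64(103.4), np.float64(105.8), np.float64(105.2), np.float64(107.1), np.float64(106.4), np.float64(107.5), np.float64(107.5), np.float64(106.6), np.float64(107.6), np.float64(108.0), np.float64(105.0), np.float64(105.2), np.float64(104.1), np.float64(98.0)]
[np.float64(104.1), np.float64(105.8), np.float64(105.8), np.float64(106.6), np.float64(106.9), np.float64(106.7), np.float64(107.2), np.float64(106.5), np.float64(107.1), np.float64(106.9), np.float64(105.8), np.float64(103.5), np.float64(103.6), np.float64(98.3)]
[np.float64(103.3), np.float64(105.9), np.float64(107.8), np.float64(106.6), np.float64(107.4), np.float64(107.3), np.float64(107.8), np.float64(106.8), np.float64(107.5), np.float64(106.3), np.float64(105.3), np.float64(103.8), np.float64(103.4), np.float64(98.6)]
rod [99.7, 100.3, 100.7, 100.5, 100.6, 100.2, 101.2, 100.4, 100.6]
lid [595.59976903 -54.22297961 100.39755667] [612.98629865 -53.38853627 100.47050074]
```

```bash
python3 -m handwheel '-0.045 0 0.02 0 1;-0.015 0.3 0 0 1;-0.015 0.3 0 0 1;-0.015 0.3 0 0 1;0 0 0 0 1;-0.005 0.1 0 0 1;-0.005 0.1 0 0 1;-0.005 0.1 0 0 1;-0.005 0.1 0 0 1;0 0 0 0 1' 40
python3 - <<'E'
from h import *
snap('wrist','w4');z=load('w4');s=read_state();print(s['eef_pos'],s['wrist_force'],s['moment'])
cv2.imwrite('pics/w4c.png',cv2.resize(z['p'][0:240,160:480],None,fx=2.5,fy=2.5,interpolation=cv2.INTER_CUBIC)[:,:,::-1])
E
```

```text
clock: 7.25
eef_pos: [640.6, -128.4, 95.4]
eef_rot: [-3.141, -0.0, 1.62]
wrist_force: [-0.6, 2.1, -3.3]
finger_gap: 15.6
finger_force: 40.0
[ 640.57511394 -128.57771425   95.38457607] [-0.44453286  1.71455246 -2.59961277] [0.03815828 0.14672273 0.04885564]
```

View pics/w4c.png

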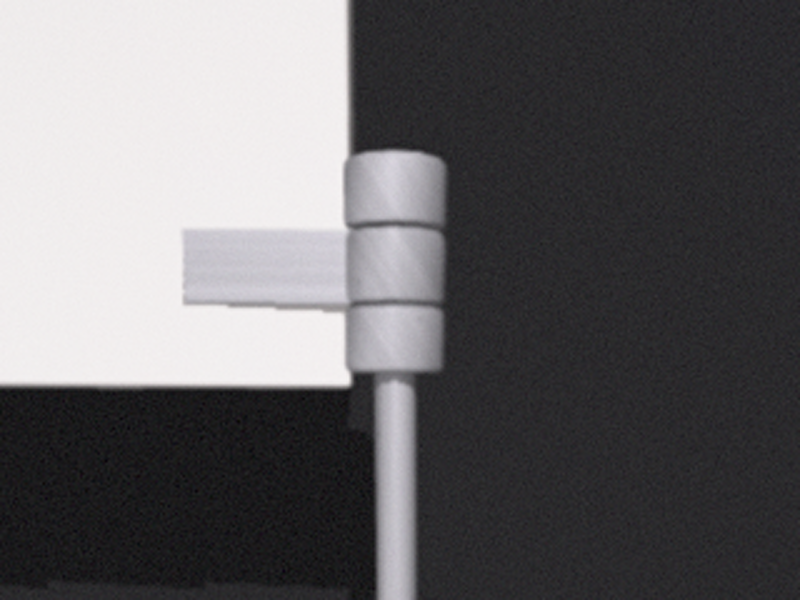

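The pin has entered the bore, lined up at x≈394 in the crop. I keep pushing.

```bash
python3 -m handwheel '-0.005 0.1 -0.02 0 1;-0.005 0.1 0 0 1;-0.005 0.1 0 0 1;-0.005 0.1 0 0 1;-0.005 0.1 0 0 1;0 0 0 0 1' 
python3 -m handwheel '-0.005 0.1 0 0 1;-0.005 0.1 0 0 1;-0.005 0.1 0 0 1;-0.005 0.1 0 0 1;-0.005 0.1 0 0 1;0 0 0 0 1'
```

```text
clock: 7.8
eef_pos: [639.7, -108.2, 94.8]
eef_rot: [-3.141, -0.0, 1.621]
wrist_force: [-1.4, 3.0, -3.4]
finger_gap: 15.8
finger_force: 40.0
clock: 8.3
eef_pos: [638.6, -88.1, 94.7]
eef_rot: [-3.141, -0.001, 1.621]
wrist_force: [-2.7, 0.6, -6.9]
finger_gap: 15.3
finger_force: 40.0
```

```bash
python3 -m handwheel '-0.005 0.08 -0.01 0 1;-0.005 0.08 0 0 1;0 0.05 0 0 1;0 0 0 0 1;0 0 0 0 1' 
python3 -m handwheel '0 0.05 0 0 1;0 0 0 0 1;0 0 0 0 1;0 0.05 0 0 1;0 0 0 0 1;0 0 0 0 1'
```

```text
clock: 8.72
eef_pos: [638.2, -80.2, 94.4]
eef_rot: [-3.141, -0.001, 1.62]
wrist_force: [-5.1, -0.1, -5.4]
finger_gap: 15.1
finger_force: 40.0
clock: 9.22
eef_pos: [638.2, -78.9, 94.5]
eef_rot: [-3.141, 0.003, 1.619]
wrist_force: [-5.6, -16.1, -7.3]
finger_gap: 15.4
finger_force: 40.0
```

```bash
python3 -m handwheel '0 0 0 0 0.3;0 0 0 0 0.3;0 0 0 0 0.3;0 0 0 0 0.3;0 0 0 0 0.3;0 0 0 0 0.3;0 0 0 0 0.3' 
python3 - <<'E'
from h import *
snap('wrist','w5');z=load('w5');s=read_state();print(s['eef_pos'],s['wrist_force'],s['finger_gap'])
cv2.imwrite('pics/w5c.png',cv2.resize(z['p'][100:340,160:480],None,fx=2.4,fy=2.4,interpolation=cv2.INTER_CUBIC)[:,:,::-1])
E
```

```text
clock: 9.8
eef_pos: [638.6, -76.5, 94.7]
eef_rot: [3.141, -0.0, 1.62]
wrist_force: [0.1, 0.0, -0.4]
finger_gap: 58.7
finger_force: 0.0
[638.55187076 -76.55595873  94.73376166] [-0.4369907  -0.17804206  0.10677899] 62.722795455196334
```

View pics/w5c.png

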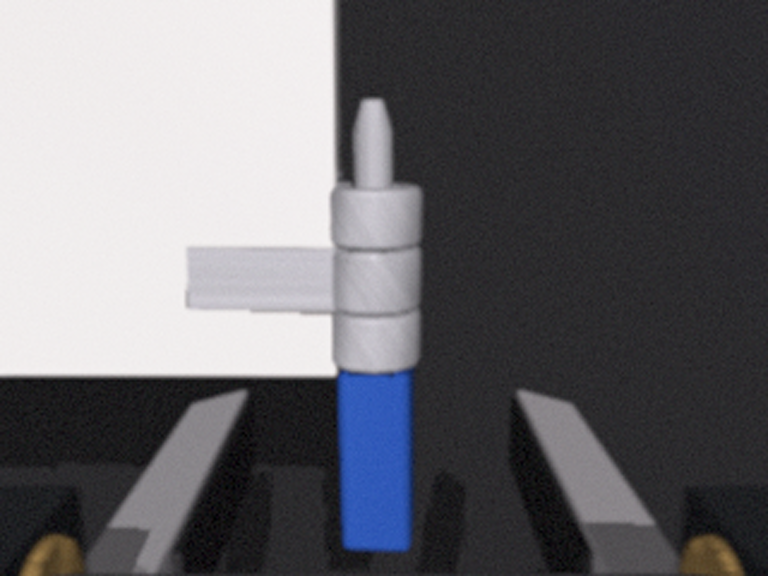

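The pin is home, its grip face meeting the barrel at crop (375,370), and the fingers are clear of it. Next I estimate the clip angle with a hull fit to the red mask in both fixed cameras.

```bash
cat > clip.py <<'E'
from h import *
H=np.array([630.6,71.3,98.]);a=.048;X=np.array([np.cos(a),np.sin(a),0]);Y=np.array([-np.sin(a),np.cos(a),0]);Z=np.array([0,0,1.])
def W(r,th,y,t=0): # radius, angle, y, tangential offset
    return H+X*(-r*np.cos(th)+t*np.sin(th))+Z*(r*np.sin(th)+t*np.cos(th))+Y*y
def mask(z,h0=135):
    hs=cv2.cvtColor(z['p'],cv2.COLOR_RGB2HSV);m=cv2.inRange(hs,(0,140,60),(8,255,255))|cv2.inRange(hs,(172,140,60),(180,255,255))
    o=np.zeros_like(m)
    for v,u in np.argwhere(m>0):
        P=pt(z,u,v,0) if z['d'][v,u]>0 else np.zeros(3)
        q=P-H
        if q[2]>40 and 100<q@Y<175 and -170<q@X<30: o[v,u]=255
    return o
def fit(f,yc):
    z=load(f);m=mask(z);P=np.array([pt(z,u,v,0) for v,u in np.argwhere(m>0)])-H
    print(f,len(P),'depth angle',np.arctan2(np.median(P[:,2]),-np.median(P@X)),'r',np.hypot(np.median(P[:,2]),np.median(P@X)),'y',np.median(P@Y))
    q=cv2.convexHull(np.argwhere(m>0)[:,::-1].astype(np.int32));M=np.zeros((1920,2560),np.uint8);cv2.fillPoly(M,[q*4+2],1)
    res=[]
    for th in np.arange(.4,1.4,.02):
        c=[proj(z,W(r,th,yc+y,t)) for r in(96.5,143.5) for y in(-9,9) for t in(-8,8)]
        N=np.zeros_like(M);cv2.fillPoly(N,[cv2.convexHull((np.array(c)*4).astype(np.int32))],1)
        res.append(((M&N).sum()/(M|N).sum(),round(th,2)))
    print(sorted(res)[::-1][:4])
if __name__=='__main__':
    for yc in (136,140):
        for f in('t0','s0'): fit(f,yc)
E
python3 clip.py
```

```text
t0 109 depth angle 0.8761959137375585 r 137.21142671437465 y 136.63587363332314
[(np.float64(0.6863117870722434), np.float64(0.84)), (np.float64(0.6649369903632321), np.float64(0.82)), (np.float64(0.6543164134864765), np.float64(0.86)), (np.float64(0.6245871559633027), np.float64(0.88))]
s0 146 depth angle 0.8964813011457109 r 128.50205121102906 y 132.92002522107205
[(np.float64(0.8582603254067585), np.float64(0.86)), (np.float64(0.8305555555555556), np.float64(0.88)), (np.float64(0.8015037593984963), np.float64(0.84)), (np.float64(0.7195752009184845), np.float64(0.9))]
t0 109 depth angle 0.8761959137375585 r 137.21142671437465 y 136.63587363332314
[(np.float64(0.8194387962586417), np.float64(0.82)), (np.float64(0.7760252365930599), np.float64(0.84)), (np.float64(0.7708978328173375), np.float64(0.8)), (np.float64(0.72713529856387), np.float64(0.78))]
s0 146 depth angle 0.8964813011457109 r 128.50205121102906 y 132.92002522107205
[(np.float64(0.9063897763578275), np.float64(0.82)), (np.float64(0.890506329113924), np.float64(0.84)), (np.float64(0.7968329847624739), np.float64(0.8)), (np.float64(0.794251134644478), np.float64(0.86))]
```

```bash
python3 -m handwheel '0 0 0.8 0 0;0 0 0.8 0 0;0 0 0.8 0 0;0 0 0.8 0 0;-0.6 0.44 0 0 0;-0.6 0.44 0 0 0;-0.6 0.44 0 0 0;-0.6 0.44 0 0 0;-0.6 0.44 0 0 0;-0.6 0.44 0 0 0;0 0 0 0 0' 40
python3 -m handwheel '-0.6 0.44 0 0 0;-0.53 0.35 0 0 0;0 0 0 0 0;0 0 0 0 0'
python3 - <<'E'
from h import *
snap('wrist','w6');s=read_state();print(s['eef_pos'],s['eef_rot'])
E
```

```text
clock: 10.77
eef_pos: [491.7, 31.1, 223.2]
eef_rot: [3.141, -0.0, 1.622]
wrist_force: [0.2, -0.8, -0.1]
finger_gap: 94.0
finger_force: 0.0
clock: 11.1
eef_pos: [449.3, 60.9, 223.2]
eef_rot: [3.14, 0.0, 1.621]
wrist_force: [-0.4, -0.8, 0.5]
finger_gap: 94.1
finger_force: 0.0
[449.74524174  60.46713705 223.03814046] [3.14058434e+00 6.23018154e-05 1.62040246e+00]
```

```bash
python3 - <<'E'
from h import *
t=load('t0');s=load('s0');w=load('w6')
print(plane(t,275.6,272.8,146),plane(t,253,274,146),plane(t,297,271.5,146))
print('scene',plane(s,275+268/4.2,160+118/4.2,148),plane(s,275+170/4.2,160+217/4.2,148))
p=w['p'].max(2)
P=[]
for v in range(150,330,2):
  for u in range(240,400,2):
    if p[v,u]<70 and w['d'][v,u]>0:
      q=pt(w,u,v,0)
      if 138<q[2]<156:P.append(np.r_[q,v])
P=np.array(P);print(len(P));print(P.min(0),P.max(0),np.median(P,0)) if len(P) else 0
E
```

```text
[447.66814141  61.0496332  146.        ] [444.96904505 115.51777743 146.        ] [450.56559267   9.62278741 146.        ]
scene [448.20075911 110.81011815 148.        ] [451.08462423  13.45415159 148.        ]
432
[441.82569404   9.47835989 140.50897349 166.        ] [454.1865624  118.45658906 149.3195582  306.        ] [447.8224263   69.50009753 147.2483917  232.        ]
```

```bash
python3 -m handwheel '-0.03 0.04 -0.7 0 0.4;0 0 -0.7 0 0.4;0 0 -0.6 0 0.5;0 0 -0.3 0 0.6;0 0 0 0 1;0 0 0 0 1;0 0 0 0 1;0 0 0 0 1;0 0 0 0 1;0 0 0 0 1;0 0 0 0 1;0 0 0 0 1' 20
python3 -m handwheel '0 0 0 0 1;0 0 0 0 1'
```

```text
clock: 12.15
eef_pos: [448.2, 62.2, 130.9]
eef_rot: [3.141, -0.0, 1.62]
wrist_force: [-0.2, -0.4, 0.0]
finger_gap: 17.1
finger_force: 0.0
clock: 12.32
eef_pos: [448.4, 62.2, 130.8]
eef_rot: [3.141, -0.0, 1.62]
wrist_force: [3.3, -0.5, -1.4]
finger_gap: 10.2
finger_force: 20.0
```

```bash
python3 - <<'E'
import numpy as np
a=.048
th=np.linspace(0,.83,23);r=np.hypot(182,45);f=np.arctan2(45,182)+th
dx=np.diff(-r*np.cos(f))/40;dz=np.diff(r*np.sin(f))/40
for i in range(0,22): print(f'{dx[i]*np.cos(a):.3f} {dx[i]*np.sin(a):.3f} {dz[i]:.3f} 0 1',end=';')
E
```

```text
0.046 0.002 0.171 0 1;0.052 0.002 0.169 0 1;0.058 0.003 0.167 0 1;0.065 0.003 0.165 0 1;0.071 0.003 0.162 0 1;0.077 0.004 0.159 0 1;0.083 0.004 0.156 0 1;0.089 0.004 0.153 0 1;0.094 0.005 0.150 0 1;0.100 0.005 0.146 0 1;0.105 0.005 0.142 0 1;0.111 0.005 0.138 0 1;0.116 0.006 0.134 0 1;0.121 0.006 0.129 0 1;0.125 0.006 0.125 0 1;0.130 0.006 0.120 0 1;0.134 0.006 0.115 0 1;0.139 0.007 0.110 0 1;0.143 0.007 0.104 0 1;0.146 0.007 0.099 0 1;0.150 0.007 0.093 0 1;0.154 0.007 0.087 0 1;
```

```bash
python3 -m handwheel '0.05 0 0.17 0 1;0.05 0 0.17 0 1;0.06 0 0.17 0 1;0.06 0 0.165 0 1;0.07 0.005 0.16 0 1;0.08 0.005 0.16 0 1'
python3 -m handwheel '0.08 0.005 0.155 0 1;0.09 0.005 0.155 0 1;0.095 0.005 0.15 0 1;0.1 0.005 0.145 0 1;0.105 0.005 0.14 0 1;0.11 0.005 0.14 0 1;0 0 0 0 1'
```

```text
clock: 12.82
eef_pos: [462.8, 62.7, 170.9]
eef_rot: [-3.141, -0.0, 1.62]
wrist_force: [0.1, 3.9, -4.0]
finger_gap: 9.8
finger_force: 20.0
clock: 13.4
eef_pos: [485.9, 63.8, 207.4]
eef_rot: [-3.14, -0.0, 1.62]
wrist_force: [-12.9, 2.1, 7.7]
finger_gap: 10.6
finger_force: 20.0
```

```bash
python3 -m handwheel '0.115 0.005 0.135 0 1;0.12 0.005 0.13 0 1;0.125 0.005 0.125 0 1;0.13 0.005 0.12 0 1;0.135 0.005 0.115 0 1;0.14 0.005 0.11 0 1;0.14 0.005 0.105 0 1;0.145 0.005 0.1 0 1;0.15 0.005 0.095 0 1;0 0 0 0 1;0 0 0 0 1'
python3 - <<'E'
from h import *
from clip import *
s=read_state();print(s['eef_pos'],s['wrist_force'],s['finger_gap'])
snap('scene','s1');snap('top','t1');z=load('s1')
cv2.imwrite('pics/s1c.png',cv2.resize(z['p'][140:290,310:450],None,fx=4,fy=4,interpolation=cv2.INTER_CUBIC)[:,:,::-1])
for f in('s1','t1'):
    try: fit(f,139)
    except Exception as e: print(f,e)
    z=load(f);hs=cv2.cvtColor(z['p'],cv2.COLOR_RGB2HSV);m=cv2.inRange(hs,(15,110,90),(28,255,255))
    for v,u in np.argwhere(m>0):
        q=pt(z,u,v,0)-H
        if 120<q@Y<165 and q[2]>30: print('brass',u,v,np.arctan2(q[2],-q@X).round(3),np.hypot(q[2],q@X).round(1),(q@Y).round(1))
E
```

```text
clock: 14.32
eef_pos: [534.2, 65.4, 248.9]
eef_rot: [3.141, 0.0, 1.62]
wrist_force: [-7.8, 1.3, 8.6]
finger_gap: 10.1
finger_force: 20.0
[534.1996494   65.42839464 248.89191193] [-7.83498141  1.30108123  8.64935941] 10.118701118027612
s1 56 depth angle 0.9208675593899711 r 113.27020948605401 y 133.15841262097726
[(np.float64(0.3020066889632107), np.float64(0.9)), (np.float64(0.299800796812749), np.float64(0.92)), (np.float64(0.29723502304147464), np.float64(0.88)), (np.float64(0.2948090107737512), np.float64(0.86))]
t1 85 depth angle 0.8823676817918377 r 139.7448599035266 y 139.76705266261456
[(np.float64(0.6437627811860941), np.float64(0.84)), (np.float64(0.6361474435196195), np.float64(0.82)), (np.float64(0.6091370558375635), np.float64(0.8)), (np.float64(0.5861393891934221), np.float64(0.86))]
```

View pics/s1c.png

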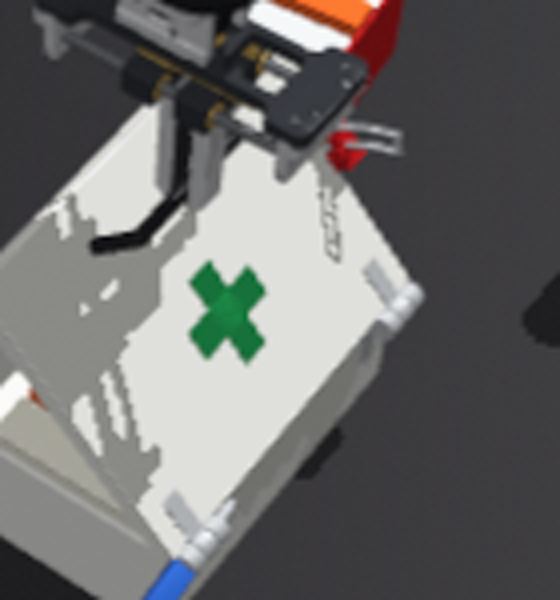

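The scene shows the lid raised, the pin's blue grip still in the hinge at crop (170,580), and the clip at (347,150). Next I measure the lid plane from depth.

```bash
python3 - <<'E'
from clip import *
for f in('s1','t1'):
    z=load(f);P=[]
    g=z['p'].astype(int)
    for v in range(100,300,2):
        for u in range(180,440,2):
            if z['d'][v,u]>0:
                q=pt(z,u,v,0)-H; q=np.array([-q@X,q@Y,q[2]])
                if 20<q[0]<140 and abs(q[1])<115 and q[2]>10: P.append(q)
    P=np.array(P);n=np.array([0,0.])
    k=np.abs(np.arctan2(P[:,2],P[:,0])-.8)<.15
    for _ in range(5):
        A=np.c_[P[k,0],P[k,1],np.ones(k.sum())];c=np.linalg.lstsq(A,P[k,2],rcond=None)[0]
        r=np.abs(np.c_[P[:,0],P[:,1],np.ones(len(P))]@c-P[:,2]);k=r<4
    print(f,k.sum(),c,np.arctan(c[0]))
for yc in(138,139): 
    for f in('s0','t0'): fit(f,yc)
E
```

```text
s1 817 [1.01740875 0.00442913 1.46842116] 0.79402720969809
t1 308 [1.01450169 0.00501277 3.11313081] 0.7925966885149575
s0 146 depth angle 0.8964813011457109 r 128.50205121102906 y 132.92002522107205
[(np.float64(0.8928117048346056), np.float64(0.84)), (np.float64(0.8631546134663342), np.float64(0.86)), (np.float64(0.8034629404617254), np.float64(0.82)), (np.float64(0.7660455486542443), np.float64(0.88))]
t0 109 depth angle 0.8761959137375585 r 137.21142671437465 y 136.63587363332314
[(np.float64(0.7752059631227932), np.float64(0.82)), (np.float64(0.7745869394177812), np.float64(0.84)), (np.float64(0.7278060226828315), np.float64(0.86)), (np.float64(0.7209390382430897), np.float64(0.8))]
s0 146 depth angle 0.8964813011457109 r 128.50205121102906 y 132.92002522107205
[(np.float64(0.9152813299232737), np.float64(0.84)), (np.float64(0.8519553072625698), np.float64(0.82)), (np.float64(0.8258221680876979), np.float64(0.86)), (np.float64(0.7541801114696391), np.float64(0.8))]
t0 109 depth angle 0.8761959137375585 r 137.21142671437465 y 136.63587363332314
[(np.float64(0.7983392645314353), np.float64(0.82)), (np.float64(0.797893884163629), np.float64(0.84)), (np.float64(0.7526051717483597), np.float64(0.8)), (np.float64(0.7130268199233717), np.float64(0.86))]
```

```bash
python3 -m handwheel '0.085 0.005 0.045 0 1;0.08 0.005 0.045 0 1;0 0 0 0 1;0 0 0 0 1;0 0 0 0 1;0 0 0 0 1;0 0 0 0 1;0 0 0 0 1'
python3 - <<'E'
from clip import *
s=read_state();q=s['eef_pos']+[0,0,12.2]-H;print(np.arctan2(q[2],-q@X)-.2425,np.hypot(q[2],q@X))
snap('wrist','w7');snap('top','t2');snap('scene','s2')
z=load('t2');P=[]
for f in('s2','t2'):
    z=load(f);P=np.array([[-q@X,q@Y,q[2]] for v in range(100,300,2) for u in range(180,440,2) if z['d'][v,u]>0 for q in [pt(z,u,v,0)-H]])
    P=P[(P[:,0]>20)&(P[:,0]<140)&(abs(P[:,1])<115)&(P[:,2]>10)]
    k=np.abs(np.arctan2(P[:,2],P[:,0])-.83)<.15
    for _ in range(5):
        A=np.c_[P,np.ones(len(P))][:,[0,1,3]];c=np.linalg.lstsq(A[k],P[k,2],rcond=None)[0];k=abs(A@c-P[:,2])<4
    print(f,k.sum(),np.arctan(c[0]))
cv2.imwrite('pics/w7.png',load('w7')['p'][:,:,::-1])
a=load('t2')['p'][170:290,180:340];cv2.imwrite('pics/t2c.png',cv2.resize(a,None,fx=5,fy=5,interpolation=cv2.INTER_CUBIC)[:,:,::-1])
# numeric red/brass view in wrist image
E
```

```text
clock: 15.08
eef_pos: [540.6, 65.7, 252.4]
eef_rot: [3.141, 0.001, 1.62]
wrist_force: [-6.3, 0.5, 8.3]
finger_gap: 10.1
finger_force: 20.0
0.8322927086575738 189.43568010573657
s2 817 0.8317525815432614
t2 315 0.8291171699674765
```

View pics/t2c.png

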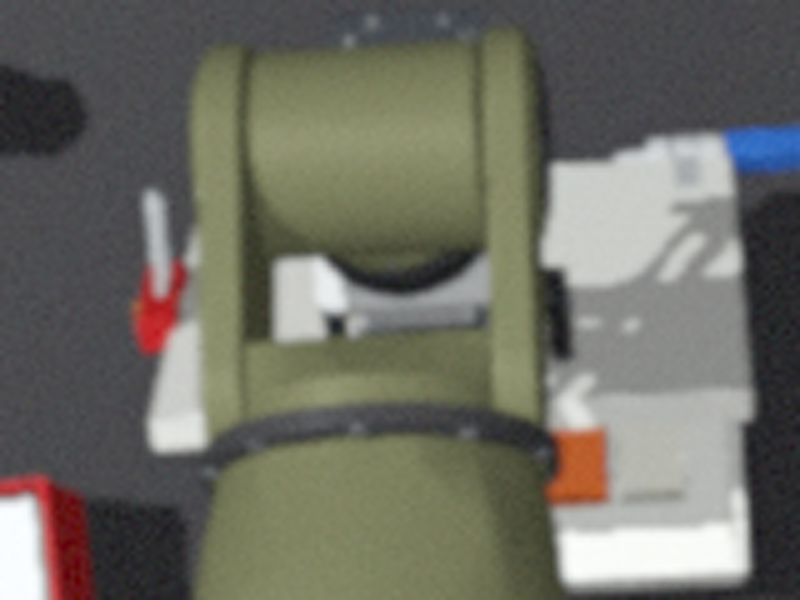

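In the top crop the brass screw peeks out at (137,308), mid-length of the clip, which spans rows 265–355 and hasn't shifted. The pin is still home at (765,148). I'm handing in.

```bash
python3 -c "
from cell import *
s=read_state();print(s['clock'],s['finger_force'],abs(s['qd']).max());print(sign_off())"
```

```text
15.2333 19.997974634170532 0.001934317510749304
the job is handed in; nothing more can be done
None
```

The job is handed in: the blue-handled pin is fully home in the right-hand hinge and released, and the gripper is holding the lid steady at about 0.83 rad, my estimate of the clip's angle (0.82–0.84). The last picture shows the brass screw between the red clip's jaws and the clip unmoved, but no verdict came back.

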